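Slide a mould insert along its loading bed until it drops into the pocket

TASK

Load the mould insert: pick it up by its grip bar, lay it flat on the loading bed in the flared mouth, then slide it along the bed between the rails, without lifting it over the bed, until it drops and lies flat at the bottom of the shallow pocket, and let go. The pocket plate is clamped somewhere different along the bed each time, so feel for the drop; push and press gently, never forcing the insert against the bed, and leave the other things where they are.

Things in the scene. Friction and masses are not known exactly. Their poses are not given: they have to be found in the camera images.
- insert_center (a point): Mould insert: loose steel plate 90 x 70 mm, 8 mm thick, 0.2-0.33 kg, with an upright grip bar in the middle of its top: 12 mm thick along the insert's x, 46 mm long along y, 26 mm tall (its top 34 mm above the underside). This point is on the centre axis, 17 mm above the underside. x runs along the 90 mm side, z up. Half a turn makes no difference.
- insert: The same mould insert; origin at the centre of its underside, same axes.
- bed: Loading bed fixed to the table: grey base 320 x 126 x 10 mm, two aluminium side rails, a steel pocket plate between them. Origin on the centre line at table height; base from x = -165 to +155 mm. x is the sliding direction, from the open flared mouth (-x end) on; y across, z up. The deck (top of the pocket plate) is 18 mm, the rails' tops 28 mm above the table.
- bed_mouth (a point): Centre of the flared mouth, at deck height, 85 mm before the bed's origin along x; same axes. An insert laid here lies wholly before the pocket. The rails are 102 mm apart at bed x = -132 mm, narrow evenly to 73 mm at x = -20 mm, then stay parallel to x = +150 mm. The deck's near edge lies between x = -160 and -120 mm.
- bed_pocket_range (a point): Not the pocket itself but the middle of the stretch it may lie in: at deck height, bed x = +52.5 mm. The pocket, a 93 mm long, 5 mm deep recess across the gap between the rails, with square end walls, is centred up to 20 mm before or after this point, differently each time; the plate it is cut in is clamped firmly. An insert that is not held slides with 0.5 to 2 N of friction and drops in by its weight.
- jar: Bystander: white sample jar, 58 mm wide, 94 mm tall, origin under its centre.
- timer: Bystander: flat white timer, 64 x 64 x 18 mm, origin under its centre.
- scraper: Bystander: brass scraper with wooden handle, 185 mm long, 40 mm wide, lying flat, origin under its centre.
- bolt: Bystander: hex bolt, 45 mm long, lying, origin under its centre.
- die: Bystander: brass die insert, 30 mm wide, 26 mm tall, origin under its centre.
- beaker: Bystander: white beaker, 60 mm wide, 72 mm tall, origin under its centre.
- key: Bystander: black hex key, 117 mm long, lying, origin under its centre.
Things that resemble listed ones, but are neither listed nor needed, are in the scene too. Of the things that look like the insert, the larger one is meant.

How it is judged:
By the outcome, as a careful person would: the job done as asked, in the order asked, and still so for the second after the job is handed in, with the robot touching nothing.
It also fails if it takes over 45 s, if anything falls off the work surface, if the arm or the gripper's body presses on something with over 40 N, if the wrist force passes 120 N, or if a joint passes its speed limit or range.

ROBOT

A 6-joint arm with a two-finger parallel gripper is mounted at the origin on a cart in front of the work surface, level with it; the furniture and walls round the work are solid. World frame = base frame: x ahead of the robot, y to its left, z up, the work surface at z = 0. Lengths are in m, angles in rad, forces in N, time in s.
With the tool pointing down it reaches from about 0.35 to 0.775 m from the base axis. Payload 7.3 kg.
Tool frame: the origin (TCP) lies at the centre of the arm's flange, where the gripper is bolted on; the fingertips stand 178 mm ahead of it and the grasp point (between the pads) lies robot.pinch_z ahead of it (robot.pinch_z is the distance from the TCP to the grasp point, in m); x points along the fingers, z is the direction in which the jaws open and shut, and the axes are right-handed (so a half turn about x gives the same grasp; the last joint's range is limited). The gripper opens to 92 mm and grips with 3 to 60 N. Pads are 19 mm wide; open, the fingers measure 130 mm over their backs; the gripper's body (75 mm by 190 mm) begins 47 mm behind the grasp point.
Start: joints at [1.037, 0.342, 1.524, -0, 1.275, -0.146], TCP at [0.199, 0.486, 0.405] pointing down, gripper open.
Joint ranges: [-2.53, 2.53], [-0.77, 2.02], [0.04, 2.7], [-1, 4.14], [0.28, 2.66], [-3.11, 3.11]. Speed limits (rad/s): [2.57, 2.57, 3.14, 3.14, 3.14, 3.14].

INTERFACE

Orientations are given as [roll, pitch, yaw] about the fixed x, y, z axes, in that order (R = Rz(yaw) Ry(pitch) Rx(roll)).
In Python, from cell import robot gives the robot as it stands.
- The arm moves only by the shell command python3 -m jog 'ROWS' [FORCE]. ROWS is JSON, a list of rows, each an object of numbers: "fingers": the closure, from 0 (fully open) to 1 (shut); "x", "y", "z": the shift along the tool's x, y, z in cm; "spin": the turn about the tool's x in degrees. A call has 1 to 5 rows; each row is the pose to reach, as a shift and turn from the pose commanded when the call began, along the tool's axes at that moment; what a row does not reach only later rows make up. A row lasts 1/8 s, in which the tool goes at most 62.5 mm and 10.7 degrees, less where a joint would pass 70% of its speed; a pose out of reach is approached as far as the arm can. A call with a gripper value outside its range is refused whole. The fingers move at their own pace and stop on an object; FORCE is the grip in N (left out, the last holds). Time passes only in rows, so rows that repeat a pose let the fingers close. It gives the time, the measured TCP pose, the force and the opening at its end, in the units of the state.
- robot.observe(): the state, without advancing time (a new reading comes with each control period).
- robot.read_camera(name): name is "scene" or "top" or "wrist"; returns a dict with "color" (480x640x3 uint8, red, green, blue), "mtx" (3x3 intrinsics, pixels), "view" (4x4, takes a point from world to camera coordinates); the wrist camera has in their place "T_tool_cam" (4x4, takes a point from camera to tool coordinates, whose origin is the TCP and whose axes are the tool frame's). Camera axes: x right, y down, z forward; pixel columns grow to the right and rows downward; lengths in m; the calibration is good to about 2 mm. A picture is of the moment at which its call begins: read the wrist's pose just before it. There is no depth.
- robot.hand_in(): hands the job in, once; it reports no verdict.
Trained networks look in a picture, given as the dict that the camera call returned (one of the last four; its "shot" number tells which), for a name from the list of things; names that differ only in an ending like _2 or _b are one class to them, and where a whole thing is asked for, a point or a joint stands for the part that bears it (a point fixed in the world has none). Each returns a list of dicts, best first, with "conf" (0 to 1); they miss things now and then, are a little off and sometimes report something else, mostly with a low value. They report only what shows in the picture. A call takes as long as a camera call. They do not tell look-alikes from the thing itself.
- robot.look_for(target, picture): "xy" ([column, row] in pixels, amid what is visible of it).
The state is a dict: "time": time; "qpos": joint angles; "qvel": joint speeds; "joint_efforts": joint torques, N m; "tool_pos": TCP position; "tool_rot": TCP orientation; "contact_force": force on the tool from outside, world axes, zero at the start; "torque": the same for the moment, N m; "opening": finger opening in m.
Only numpy, scipy, OpenCV 4.12 (cv2) and the standard library are available. Lean on these libraries where they do the work, as an engineer would, in place of code of your own. Each camera call takes 0.05 s, during which the arm holds its last target. There are 200 camera calls.

## Working session

There is one attempt and no reset: what is moved stays moved. The work goes in short steps, Python scripts to look and compute and a shell command to move; the robot and the scene stay as the last step left them, time stands still between calls to the robot, and variables do not carry over. Pictures are saved under pics/ and viewed, on a budget of 10 in all, crops included, one or two more only if the job needs it, and the job is handed in when it is done.

```bash
mkdir -p pics
cat > h.py <<'E'
import numpy as np, cv2
from cell import robot
from scipy.spatial.transform import Rotation as R
def save(p,n): cv2.imwrite('pics/'+n,p['color'][...,::-1])
def tool():
    s=robot.observe(); T=np.eye(4); T[:3,3]=s['tool_pos']; T[:3,:3]=R.from_euler('xyz',s['tool_rot']).as_matrix(); return s,T
def wrist():
    s,T=tool(); p=robot.read_camera('wrist'); p['view']=np.linalg.inv(T@np.array(p['T_tool_cam'])); return p
def ray(p,xy,z):
    V=np.linalg.inv(np.array(p['view'])); d=V[:3,:3]@np.linalg.solve(np.array(p['mtx']),[xy[0],xy[1],1]); o=V[:3,3]
    return o+d*(z-o[2])/d[2]
def proj(p,X):
    V=np.array(p['view']); c=V[:3,:3]@np.array(X)+V[:3,3]; u=np.array(p['mtx'])@c; return u[:2]/u[2]
def show(*n):
    s,T=tool(); print('t',s['time'],'pos',np.round(s['tool_pos'],4),'rot',np.round(s['tool_rot'],3),'F',np.round(s['contact_force'],1)); print(np.round(T[:3,:3],3)); return s,T
E
python3 - <<'E'
from h import *
s,T=show(); print(robot.pinch_z, s['opening'])
for c in ['top','scene']:
    p=robot.read_camera(c); save(p,c+'0.png')
    for n in ['insert','bed','bed_mouth','jar','die']:
        try:
            for d in robot.look_for(n,p)[:4]: print(c,n,np.round(d['xy']),round(d['conf'],2),np.round(ray(p,d['xy'],.01),3))
        except Exception as e: print(n,e)
E
```

```text
t 0.0 pos [0.1984 0.4859 0.4041] rot [ 3.007  1.569 -2.093] F [ 0.1 -0.  -0.4]
[[-0.001 -0.926  0.378]
 [-0.001  0.378  0.926]
 [-1.     0.    -0.001]]
0.1592 0.09190743318234387
top insert [441. 264.] 0.69 [ 0.485 -0.357  0.01 ]
top insert [446. 232.] 0.53 [ 0.595 -0.379  0.01 ]
top bed [302. 247.] 0.95 [0.548 0.116 0.01 ]
top bed_mouth [303. 248.] 0.75 [0.544 0.112 0.01 ]
top jar [209. 229.] 0.69 [0.617 0.438 0.01 ]
top die [414. 208.] 0.61 [ 0.679 -0.274  0.01 ]
scene insert [358. 355.] 0.55 [ 0.48  -0.358  0.01 ]
scene insert [401. 340.] 0.55 [ 0.606 -0.371  0.01 ]
scene bed [305. 246.] 0.7 [0.545 0.095 0.01 ]
scene bed_mouth [302. 246.] 0.74 [0.535 0.102 0.01 ]
scene jar [279. 182.] 0.6 [0.622 0.497 0.01 ]
scene die [401. 307.] 0.49 [ 0.673 -0.274  0.01 ]
```

View pics/top0.png

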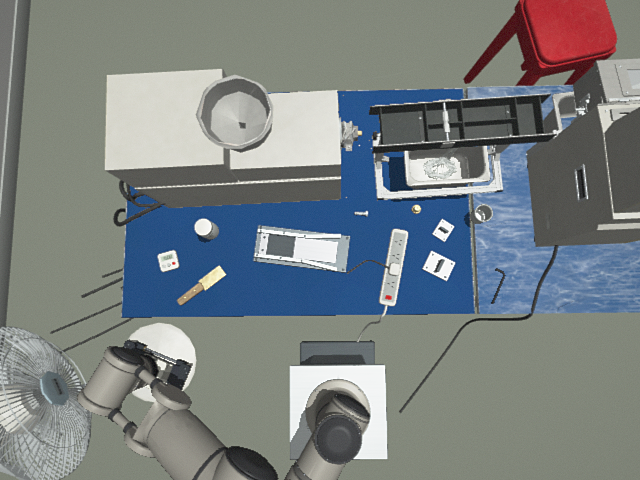

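View pics/scene0.png

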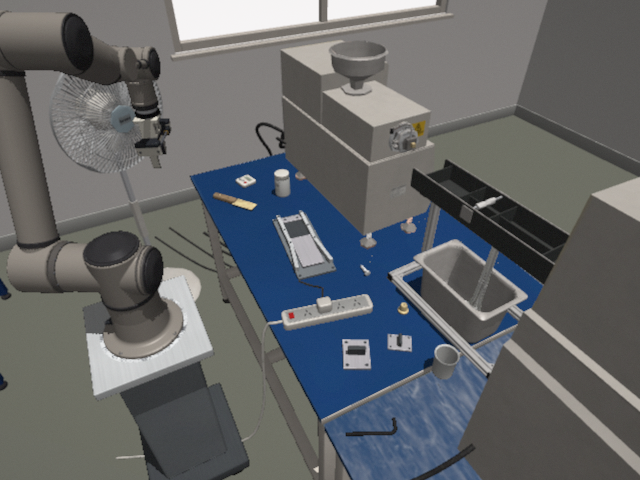

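The top picture shows two insert-like plates: A at (438,264) and a smaller B at (443,231). A is larger, so it fits. The bed's mouth is at its right end (~345,250), and the dark recess at (283,245) looks like the pocket. I'll confirm this in one enlarged crop.

Run:
```python
from h import *
p=robot.read_camera('top'); c=p['color'][...,::-1]
a=cv2.resize(c[215:280,245:355],None,fx=7,fy=7,interpolation=cv2.INTER_CUBIC)[:, :770]
b=cv2.resize(c[215:285,405:475],(0,0),fx=2,fy=2,interpolation=cv2.INTER_CUBIC)
out=np.zeros((600,770,3),np.uint8); out[:455]=a; out[455:595,:140]=b
cv2.imwrite('pics/crop.png',out)
q=robot.read_camera('scene')['color'][...,::-1]
b=cv2.resize(q[325:375,330:420],(252,140),interpolation=cv2.INTER_CUBIC); out[455:595,150:402]=b; cv2.imwrite('pics/crop.png',out)
```

```text
(no output)
```

View pics/crop.png

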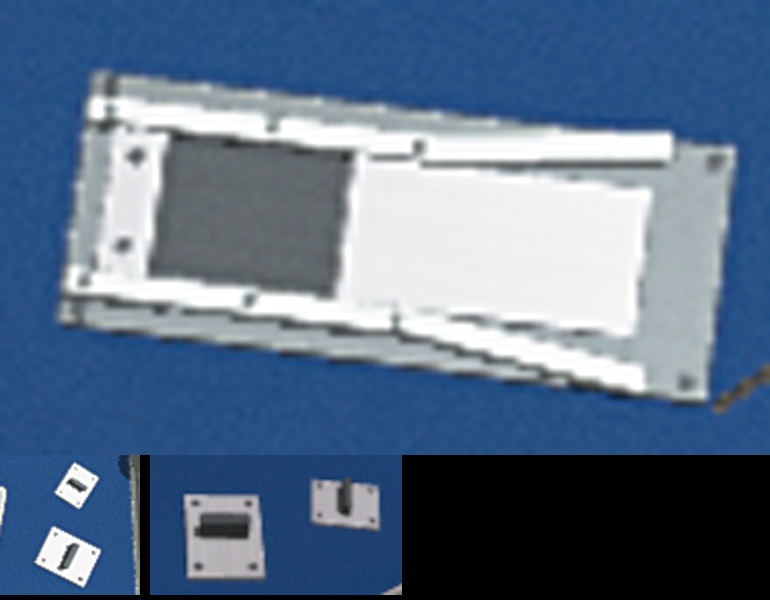

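A (larger, (438,264)) is confirmed as the insert. The mouth is on the right and the pocket is the dark area. Now I'll work out the poses.

Run:
```python
from h import *
p=robot.read_camera('top')
cs=[ray(p,np.array(c)/7+[245,215],.010) for c in [(97,72),(735,147),(710,400),(60,322)]]
print(np.round(cs,4))
far=(cs[0]+cs[3])/2; near=(cs[1]+cs[2])/2; d=far-near; L=np.linalg.norm(d); u=d/L
o=near+u*.165*L/.32; print('bed L',L,'w',np.linalg.norm(cs[0]-cs[3]),np.linalg.norm(cs[1]-cs[2]),'u',u,'yaw',np.arctan2(u[1],u[0]),'origin',o)
for c in [(157,208),(345,225)]: q=ray(p,np.array(c)/7+[245,215],.014); print('pocket edge x',(q-o)@u)
g=p['color'].astype(int); m=((g.min(2)>150)).astype(np.uint8); 
w=np.zeros_like(m); w[245:285,418:460]=m[245:285,418:460]
w=cv2.morphologyEx(w,cv2.MORPH_CLOSE,np.ones((7,7)))
ys,xs=np.nonzero(w); P=np.array([ray(p,(x,y),.008)[:2] for x,y in zip(xs,ys)],np.float32)
print('insert',cv2.minAreaRect(P*1000))
w=wrist(); print(np.round(w['T_tool_cam'],3)); print(np.round(w['mtx'],0))
```

```text
[[ 0.6267  0.2634  0.01  ]
 [ 0.5845 -0.0509  0.01  ]
 [ 0.4606 -0.0365  0.01  ]
 [ 0.503   0.2807  0.01  ]]
bed L 0.3185722229413743 w 0.12491699883186562 0.12476135257193734 u [0.13291152 0.99112791 0.        ] yaw 1.4374903406492945 origin [0.54437771 0.11911092 0.01      ]
pocket edge x 0.11442030280579761
pocket edge x 0.021686109249817166
insert ((479.2018127441406, -349.033447265625), (91.26090240478516, 69.31275177001953), 62.04313278198242)
[[ 0.001 -0.307  0.952  0.02 ]
 [ 0.001 -0.952 -0.307  0.083]
 [ 1.     0.001 -0.001  0.001]
 [ 0.     0.     0.     1.   ]]
[[378.   0. 319.]
 [  0. 378. 239.]
 [  0.   0.   1.]]
```

```bash
python3 -m jog '[{"y":-39.7,"z":-25.5,"spin":5.8},{"y":-39.7,"z":-25.5,"spin":5.8},{"y":-39.7,"z":-25.5,"spin":5.8},{"y":-39.7,"z":-25.5,"spin":5.8},{"y":-39.7,"z":-25.5,"spin":5.8}]'; python3 -c "
from h import *
s,T=show(); print(T[:3,:3].T@(np.array([.479,-.349,.40])-T[:3,3]))"
```

```text
t 0.8 pos [0.1985 0.486  0.4048] rot [-0.017  1.571  1.166] F [ 0.   0.2 -0.5]
[[ 0.    -0.926  0.378]
 [ 0.     0.378  0.926]
 [-1.    -0.     0.   ]]
[ 0.00465212 -0.5754361  -0.66696061]$[0]: bad value
```

```bash
python3 -m jog '[{"fingers":0,"x":0,"y":-5.2,"z":-3.3,"spin":5.8},{"fingers":0,"x":0,"y":-10.4,"z":-6.6,"spin":5.8},{"fingers":0,"x":0,"y":-15.6,"z":-10,"spin":5.8},{"fingers":0,"x":0,"y":-20.8,"z":-13.3,"spin":5.8},{"fingers":0,"x":0,"y":-26,"z":-16.6,"spin":5.8}]'; python3 -c "
from h import *
s,T=show(); print(T[:3,:3].T@(np.array([.479,-.349,.40])-T[:3,3]))"
```

```text
time: 1.42
tool_pos: [0.3772, 0.2323, 0.405]
tool_rot: [-0.571, 1.57, 0.511]
contact_force: [1.0, 0.3, 0.6]
opening: 0.0918
t 1.425 pos [0.3772 0.2323 0.405 ] rot [-0.571  1.57   0.511] F [1.  0.3 0.6]
[[ 0.001 -0.883  0.47 ]
 [ 0.001  0.47   0.883]
 [-1.    -0.001  0.001]]
[ 0.00481008 -0.36282381 -0.46545412]
```

```bash
python3 -m jog '[{"y":-3.8,"z":-4.9},{"y":-7.6,"z":-9.8},{"y":-11.4,"z":-14.7},{"y":-15.2,"z":-19.6},{"y":-19,"z":-24.5}]' && python3 -m jog '[{"x":2,"y":-3.8,"z":-4.9},{"x":4,"y":-7.6,"z":-9.8},{"x":6,"y":-11.4,"z":-14.7},{"x":8,"y":-15.2,"z":-19.6},{"x":10,"y":-18,"z":-22.5}]'
python3 - <<'E'
from h import *
s,T=show(); print(T[:3,:3].T@(np.array([.479,-.349,.40])-T[:3,3]))
w=wrist(); save(w,'w1.png')
for n in ['insert','insert_center']:
  for d in robot.look_for(n,w)[:3]: print(n,d['xy'],d['conf'],ray(w,d['xy'],.017))
print('expected px',proj(w,[.479,-.349,.008]))
E
```

```text
t 1.425 pos [0.3772 0.2323 0.405 ] rot [-0.571  1.57   0.511] F [1.  0.3 0.6]
[[ 0.001 -0.883  0.47 ]
 [ 0.001  0.47   0.883]
 [-1.    -0.001  0.001]]
[ 0.00481008 -0.36282381 -0.46545412]
insert [310.9, 380.4] 0.61 [0.55885433 0.12631619 0.017     ]
expected px [-36.28292028 472.86483974]$[0]: bad value
```

View pics/w1.png

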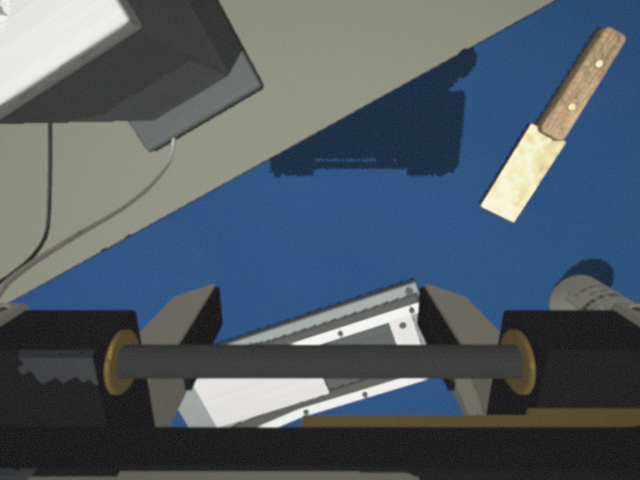

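The arm hadn't moved: every row needs all its keys. The picture shows the bed below the gripper at (310,360).

```bash
python3 -m jog '[{"fingers":0,"x":0,"y":-3.8,"z":-4.9,"spin":0},{"fingers":0,"x":0,"y":-7.6,"z":-9.8,"spin":0},{"fingers":0,"x":0,"y":-11.4,"z":-14.7,"spin":0},{"fingers":0,"x":0,"y":-15.2,"z":-19.6,"spin":0},{"fingers":0,"x":0,"y":-19,"z":-24.5,"spin":0}]' && python3 -m jog '[{"fingers":0,"x":2,"y":-3.8,"z":-4.6,"spin":0},{"fingers":0,"x":4,"y":-7.6,"z":-9.2,"spin":0},{"fingers":0,"x":6,"y":-11.4,"z":-13.8,"spin":0},{"fingers":0,"x":8,"y":-15.2,"z":-18.4,"spin":0},{"fingers":0,"x":10,"y":-17.5,"z":-22,"spin":0}]'
python3 - <<'E'
from h import *
s,T=show(); print(T[:3,:3].T@(np.array([.479,-.349,.30])-T[:3,3]))
w=wrist(); save(w,'w2.png')
for n in ['insert','insert_center']:
  for d in robot.look_for(n,w)[:3]: print(n,d['xy'],d['conf'],ray(w,d['xy'],.017))
print('expected px',proj(w,[.479,-.349,.008]))
E
```

```text
time: 2.2
tool_pos: [0.4292, -0.072, 0.405]
tool_rot: [-0.643, 1.57, 0.44]
contact_force: [0.8, 0.3, 0.4]
opening: 0.0916
time: 2.82
tool_pos: [0.4816, -0.3487, 0.3038]
tool_rot: [-0.906, 1.57, 0.177]
contact_force: [-0.5, 0.5, -0.6]
opening: 0.0919
t 2.825 pos [ 0.4816 -0.3487  0.3038] rot [-0.906  1.57   0.177] F [-0.5  0.5 -0.6]
[[ 0.001 -0.883  0.469]
 [ 0.     0.469  0.883]
 [-1.    -0.001  0.   ]]
[ 0.00377695  0.00210208 -0.00150523]
insert [316.0, 223.3] 0.73 [ 0.47370358 -0.34583166  0.017     ]
insert_center [317.8, 225.7] 0.98 [ 0.47593682 -0.34552412  0.017     ]
insert_center [362.0, 340.4] 0.65 [ 0.5784632  -0.35928799  0.017     ]
expected px [315.704899   227.92377118]
```

View pics/w2.png

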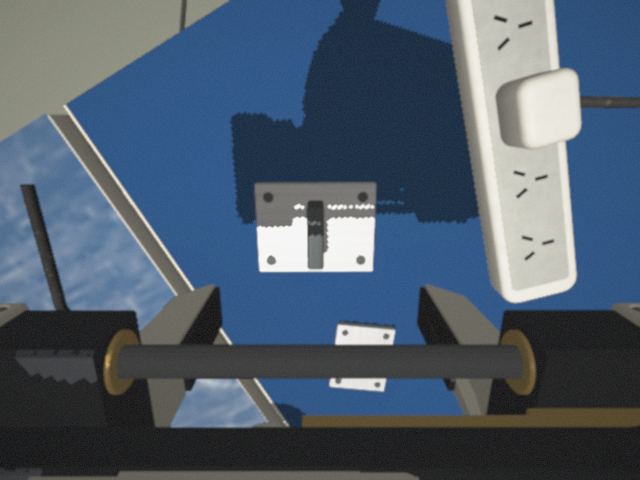

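Run:
```python
from h import *
s,T=tool(); w=wrist()
C=np.array([ray(w,c,.008)[:2] for c in [(256,182),(376,182),(374,271),(260,271)]]); c=C.mean(0)
a=C[1]-C[0]+C[2]-C[3]; print(np.round(C,4),c,'len',np.linalg.norm(C[1]-C[0]),np.linalg.norm(C[1]-C[2]),'yaw',np.degrees(np.arctan2(a[1],a[0])), 'toolz',np.degrees(np.arctan2(T[1,2],T[0,2])))
b=[ray(w,q,.034)[:2] for q in [(316,201)]]+[ray(w,(316,269),.034)[:2]]
print('bar',b,np.mean(b,0))
print(T[:3,:3].T@(np.append(c,.022+.1592)-T[:3,3]))
```

```text
[[ 0.4258 -0.3695]
 [ 0.467  -0.2922]
 [ 0.5297 -0.3237]
 [ 0.4875 -0.4029]] [ 0.47752426 -0.3470786 ] len 0.08760978334717312 0.0701636526699678 yaw 61.94798169946623 toolz 61.92383415026375
bar [array([ 0.45407905, -0.33472908]), array([ 0.49743781, -0.35797401])] [ 0.47575843 -0.34635155]
[ 0.12159087  0.00288839 -0.00077896]
```

```bash
python3 -m jog '[{"fingers":0,"x":4,"y":0.3,"z":-0.1,"spin":0},{"fingers":0,"x":8,"y":0.3,"z":-0.1,"spin":0},{"fingers":0,"x":10.5,"y":0.3,"z":-0.1,"spin":0},{"fingers":0,"x":11.3,"y":0.3,"z":-0.1,"spin":0},{"fingers":0.5,"x":11.3,"y":0.3,"z":-0.1,"spin":0}]' 15 && python3 -m jog '[{"fingers":1,"x":0,"y":0,"z":0,"spin":0},{"fingers":1,"x":0,"y":0,"z":0,"spin":0},{"fingers":1,"x":0,"y":0,"z":0,"spin":0},{"fingers":1,"x":0,"y":0,"z":0,"spin":0},{"fingers":1,"x":0,"y":0,"z":0,"spin":0}]' 15
```

```text
time: 3.65
tool_pos: [0.4778, -0.3464, 0.1925]
tool_rot: [-1.49, 1.57, -0.407]
contact_force: [-0.4, -0.5, -0.4]
opening: 0.0856
time: 4.28
tool_pos: [0.4771, -0.3474, 0.1917]
tool_rot: [0.297, 1.571, 1.378]
contact_force: [-0.0, 0.2, 0.1]
opening: 0.0363
```

```bash
python3 -m jog '[{"fingers":1,"x":0,"y":0,"z":0,"spin":0},{"fingers":1,"x":0,"y":0,"z":0,"spin":0},{"fingers":1,"x":0,"y":0,"z":0,"spin":0},{"fingers":1,"x":0,"y":0,"z":0,"spin":0},{"fingers":1,"x":0,"y":0,"z":0,"spin":0}]' 15; python3 -c "
from h import *
show()"
```

```text
time: 4.9
tool_pos: [0.4771, -0.3474, 0.1916]
tool_rot: [0.904, 1.571, 1.986]
contact_force: [0.2, 0.3, -0.6]
opening: 0.0118
t 4.9 pos [ 0.4771 -0.3474  0.1916] rot [0.904 1.571 1.986] F [ 0.2  0.3 -0.6]
[[-0.    -0.883  0.47 ]
 [ 0.     0.47   0.883]
 [-1.     0.     0.   ]]
```

```bash
python3 -m jog '[{"fingers":1,"x":-3,"y":0,"z":0,"spin":0},{"fingers":1,"x":-8,"y":0,"z":0,"spin":0},{"fingers":1,"x":-12,"y":1,"z":3,"spin":-3},{"fingers":1,"x":-12,"y":3,"z":8.4,"spin":-9},{"fingers":1,"x":-12,"y":5,"z":14,"spin":-15}]' 25; python3 -m jog '[{"fingers":1,"x":0,"y":0,"z":0,"spin":0}]';  python3 - <<'E'
from h import *
s,T=show(); print(s['opening'],T[:3,:3].T@(np.array([.5327,.0319,.26])-T[:3,3]), 'toolz',np.degrees(np.arctan2(T[1,2],T[0,2])))
E
```

```text
time: 5.52
tool_pos: [0.4985, -0.199, 0.312]
tool_rot: [-1.169, 1.57, 0.177]
contact_force: [0.5, 0.5, -2.3]
opening: 0.0119
time: 5.65
tool_pos: [0.4988, -0.1965, 0.3116]
tool_rot: [0.811, 1.568, 2.16]
contact_force: [0.1, -0.2, -2.6]
opening: 0.0119
t 5.65 pos [ 0.4988 -0.1965  0.3116] rot [0.811 1.568 2.16 ] F [ 0.1 -0.2 -2.6]
[[-0.001 -0.976  0.22 ]
 [ 0.002  0.22   0.976]
 [-1.     0.002  0.002]]
0.011879173209685755 [0.0519493  0.01703996 0.23016607] toolz 77.29864053828548
```

```bash
python3 -m jog '[{"fingers":1,"x":0,"y":0.4,"z":5.5,"spin":-5.1},{"fingers":1,"x":0,"y":0.8,"z":11,"spin":-5.1},{"fingers":1,"x":1.5,"y":1.3,"z":17,"spin":-5.1},{"fingers":1,"x":4,"y":1.7,"z":22,"spin":-5.1},{"fingers":1,"x":5,"y":1.7,"z":23,"spin":-5.1}]' 25; python3 -m jog '[{"fingers":1,"x":0,"y":0,"z":0,"spin":0}]';  python3 - <<'E'
from h import *
s,T=show(); print(s['opening'],T[:3,:3].T@(np.array([.5327,.0319,.2096])-T[:3,3]), 'toolz',np.degrees(np.arctan2(T[1,2],T[0,2])))
w=wrist(); save(w,'w3.png')
u=np.array([.1329,.9911,0]); v=np.array([-.9911,.1329,0]); o=np.array([.5444,.1191,0])
im=w['color'][...,::-1].copy()
def L(a,b,z,col):
    P=[tuple(int(k) for k in proj(w,o+u*q[0]+v*q[1]+[0,0,z])) for q in (a,b)]; cv2.line(im,*P,col,1); 
for s in (1,-1):
    L((-.165,s*.063),(.155,s*.063),.01,(0,0,255))
    L((-.132,s*.051),(-.02,s*.0365),.028,(0,255,0)); L((-.02,s*.0365),(.15,s*.0365),.028,(0,255,0))
cv2.imwrite('pics/w3.png',im)
E
```

```text
time: 6.28
tool_pos: [0.5337, 0.0297, 0.2601]
tool_rot: [1.505, 1.568, 2.94]
contact_force: [-0.2, 0.2, -1.8]
opening: 0.0119
time: 6.4
tool_pos: [0.534, 0.0273, 0.2609]
tool_rot: [1.806, 1.569, -3.044]
contact_force: [0.3, -0.8, -2.1]
opening: 0.0118
t 6.4 pos [0.534  0.0273 0.2609] rot [ 1.806  1.569 -3.044] F [ 0.3 -0.8 -2.1]
[[-0.002 -0.991  0.137]
 [-0.     0.137  0.991]
 [-1.     0.002 -0.   ]]
0.011758085605741469 [0.0512767  0.00184454 0.00435675] toolz 82.11774526328472
```

View pics/w3.png

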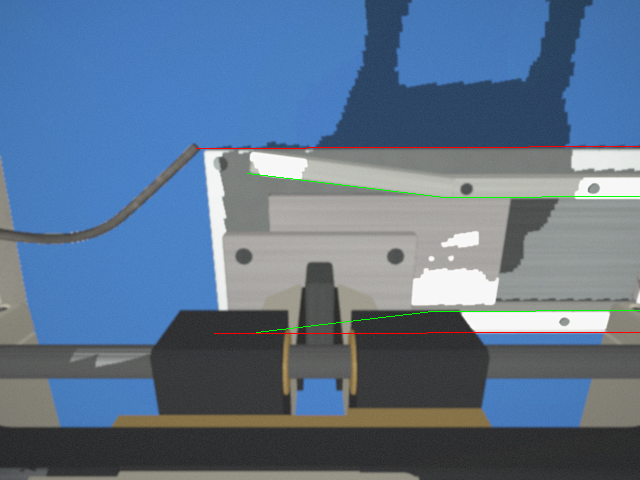

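Run:
```python
from h import *
s,T=show(); w=wrist()
u=np.array([.1329,.9911,0]); v=np.array([-.9911,.1329,0]); o=np.array([.5444,.1191,0])
z=s['tool_pos'][2]-.1916+.008
for q in [(224,234),(415,234)]:
    p=ray(w,q,z)-o; print('plate corner bed',p@u,p@v, 'tool', T[:3,:3].T@(ray(w,q,z)-T[:3,3]))
t=T[:3,3]-o; print('tcp bed',t@u,t@v)
for q,h in [((268,215),.018),((498,290),.018),((500,260),.018),((300,147),.01),((560,147),.01),((600,196),.028),((480,197),.028),((600,312),.028),((440,311),.028)]:
    p=ray(w,q,h)-o; print(q,p@u,p@v)
```

```text
t 6.45 pos [0.5342 0.0266 0.2616] rot [ 2.531  1.57  -2.32 ] F [-1.  -0.9 -3.1]
[[-0.    -0.99   0.138]
 [-0.     0.138  0.99 ]
 [-1.     0.    -0.   ]]
plate corner bed -0.1354217448973408 0.029844405306332394 tool [ 0.18363048  0.0317621  -0.04247396]
plate corner bed -0.0487351100184769 0.029459681718968768 tool [0.1835897  0.03184685 0.04421601]
tcp bed -0.0930355603832945 -0.0022072354218432965
(268, 215) -0.123577814226701 0.023405029906649926
(498, 290) 0.02377515046374432 -0.027521355705168664
(500, 260) 0.022110684754007844 -0.006622550461773259
(300, 147) -0.10362500912424844 0.06316541281750977
(560, 147) 0.05175323491629065 0.06242668354346392
(600, 196) 0.06874245335196023 0.03630080834474683
(480, 197) 5.901371464817409e-05 0.0360335835963923
(600, 312) 0.085368991348476 -0.03831009488756789
(440, 311) -0.01606030414840144 -0.03718277822165133
```

```bash
python3 -m jog '[{"fingers":1,"x":1,"y":0.4,"z":0.2,"spin":0},{"fingers":1,"x":2.8,"y":0.4,"z":0.2,"spin":0},{"fingers":1,"x":3.6,"y":0.4,"z":0.2,"spin":0},{"fingers":1,"x":3.6,"y":0.4,"z":0.2,"spin":0}]' 25;  python3 - <<'E'
from h import *
s,T=show(); w=wrist()
u=np.array([.1329,.9911,0]); v=np.array([-.9911,.1329,0]); o=np.array([.5444,.1191,0])
t=T[:3,3]-o; print('tcp bed',t@u,t@v,'toolz',np.degrees(np.arctan2(T[1,2],T[0,2])))
zb=s['tool_pos'][2]-.1916; print('underside',zb)
for dy in (0,-.003,-.006):
    c=T[:3,3]+T[:3,1]*dy; c[2]=zb
    print(dy,[np.round(proj(w,c+T[:3,2]*a+T[:3,1]*b+[0,0,h]),1) for a,b,h in [(-.045,.035,.008),(.045,.035,.008),(.045,.035,0),(0,.023,.034)]])
cv2.imwrite('pics/w4.png',cv2.resize(w['color'][130:330,195:455,::-1],None,fx=3,fy=3,interpolation=cv2.INTER_NEAREST))
E
```

```text
time: 7.0
tool_pos: [0.5301, 0.0297, 0.2253]
tool_rot: [1.577, 1.57, 3.008]
contact_force: [-0.2, -0.6, -1.4]
opening: 0.0117
t 7.0 pos [0.5301 0.0297 0.2253] rot [1.577 1.57  3.008] F [-0.2 -0.6 -1.4]
[[-0.001 -0.99   0.139]
 [ 0.     0.139  0.99 ]
 [-1.     0.001 -0.   ]]
tcp bed -0.09054790474356497 0.0022756442022462183 toolz 82.03082606188185
underside 0.03370511916140284
0 [array([217.9, 227.6]), array([417.2, 227.7]), array([413.1, 223. ]), array([317.2, 275.1])]
-0.003 [array([218.4, 233.9]), array([416.7, 234.1]), array([412.6, 229.1]), array([317.2, 282. ])]
-0.006 [array([218.9, 240.2]), array([416.2, 240.4]), array([412.1, 235.2]), array([317.2, 288.9])]
```

View pics/w4.png

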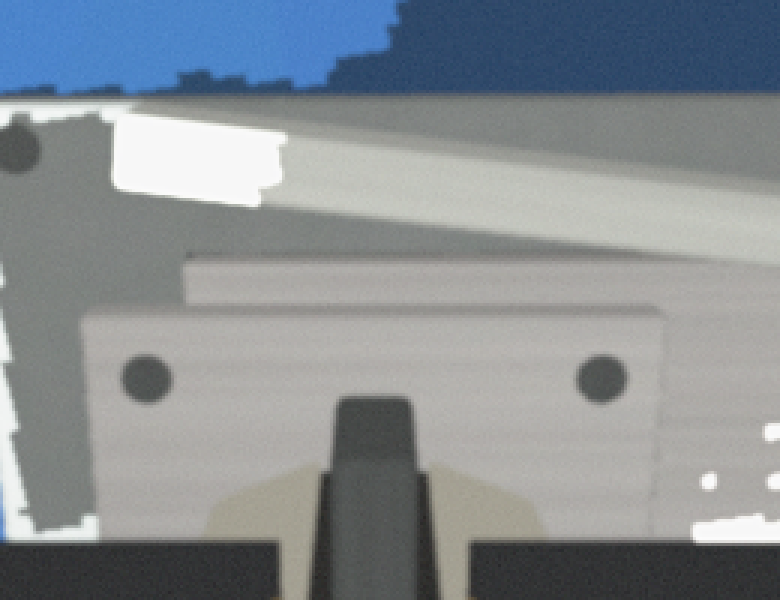

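```bash
python3 -m jog '[{"fingers":1,"x":0.8,"y":0,"z":0.2,"spin":-0.3},{"fingers":1,"x":1.3,"y":0,"z":0.2,"spin":-0.3},{"fingers":1,"x":1.3,"y":0,"z":0.2,"spin":-0.3}]' 25; python3 -m jog '[{"fingers":1,"x":0.15,"y":0,"z":0,"spin":0},{"fingers":1,"x":0.15,"y":0,"z":0,"spin":0}]'; python3 -m jog '[{"fingers":1,"x":0.1,"y":0,"z":0,"spin":0},{"fingers":1,"x":0.1,"y":0,"z":0,"spin":0}]'
```

```text
time: 7.42
tool_pos: [0.5304, 0.0322, 0.2123]
tool_rot: [1.557, 1.57, 2.995]
contact_force: [0.1, -0.6, -2.3]
opening: 0.0118
time: 7.68
tool_pos: [0.5306, 0.0322, 0.2113]
tool_rot: [-0.879, 1.571, 0.558]
contact_force: [0.3, -0.0, -3.5]
opening: 0.0118
time: 7.92
tool_pos: [0.5306, 0.0321, 0.2102]
tool_rot: [-0.499, 1.571, 0.939]
contact_force: [0.1, -0.5, -1.9]
opening: 0.0119
```

```bash
python3 -m jog '[{"fingers":1,"x":0.05,"y":0,"z":0,"spin":0},{"fingers":1,"x":0.05,"y":0,"z":0,"spin":0}]' 25; python3 -m jog '[{"fingers":1,"x":0.05,"y":0,"z":0,"spin":0},{"fingers":1,"x":0.05,"y":0,"z":0,"spin":0}]'
```

```text
time: 8.18
tool_pos: [0.5306, 0.0321, 0.2097]
tool_rot: [0.467, 1.571, 1.905]
contact_force: [0.2, -0.3, -2.7]
opening: 0.0116
time: 8.43
tool_pos: [0.5306, 0.0321, 0.2096]
tool_rot: [-1.377, 1.57, 0.061]
contact_force: [-0.9, -0.8, 2.6]
opening: 0.0116
```

```bash
python3 -m jog '[{"fingers":0.82,"x":0,"y":0,"z":0,"spin":0},{"fingers":0.82,"x":0,"y":0,"z":0,"spin":0},{"fingers":0.82,"x":0,"y":0,"z":0,"spin":0}]'
python3 - <<'E'
from h import *
s,T=show()
u=np.array([.1329,.9911,0]); v=np.array([-.9911,.1329,0]); o=np.array([.5444,.1191,0])
t=T[:3,3]-o; print('tcp bed',t@u,t@v,'toolz',np.degrees(np.arctan2(T[1,2],T[0,2])),'u in tool',T[:3,:3].T@u)
E
```

```text
time: 8.8
tool_pos: [0.5306, 0.0321, 0.2092]
tool_rot: [-0.508, 1.571, 0.93]
contact_force: [-0.2, -0.3, -0.2]
opening: 0.0166
t 8.8 pos [0.5306 0.0321 0.2092] rot [-0.508  1.571  0.93 ] F [-0.2 -0.3 -0.2]
[[ 0.    -0.991  0.133]
 [ 0.     0.133  0.991]
 [-1.    -0.     0.   ]]
tcp bed -0.08803148431413944 0.0021239247707203097 toolz 82.38001807064346 u in tool [ 8.74645428e-05 -3.04492421e-04  9.99970759e-01]
```

```bash
python3 -m jog '[{"fingers":0.82,"x":0,"y":0,"z":0.6,"spin":0},{"fingers":0.82,"x":0,"y":0,"z":1.5,"spin":0},{"fingers":0.82,"x":0,"y":0,"z":2.5,"spin":0},{"fingers":0.82,"x":0,"y":0,"z":3.5,"spin":0},{"fingers":0.82,"x":0,"y":0,"z":4.2,"spin":0}]'; python3 -m jog '[{"fingers":0.82,"x":0,"y":0,"z":0.8,"spin":0},{"fingers":0.82,"x":0,"y":0,"z":1.6,"spin":0},{"fingers":0.82,"x":0,"y":0,"z":2.4,"spin":0}]';python3 -m jog '[{"fingers":0.82,"x":0,"y":0,"z":0.8,"spin":0},{"fingers":0.82,"x":0,"y":0,"z":1.6,"spin":0},{"fingers":0.82,"x":0,"y":0,"z":2.4,"spin":0}]'
```

```text
time: 9.43
tool_pos: [0.5362, 0.0747, 0.2092]
tool_rot: [-0.823, 1.571, 0.615]
contact_force: [-0.6, -0.7, -0.6]
opening: 0.0161
time: 9.8
tool_pos: [0.5394, 0.098, 0.2092]
tool_rot: [0.536, 1.571, 1.974]
contact_force: [0.6, 0.3, -0.2]
opening: 0.0167
time: 10.18
tool_pos: [0.5426, 0.1218, 0.2092]
tool_rot: [-0.091, 1.571, 1.347]
contact_force: [-0.8, -0.7, -0.9]
opening: 0.0165
```

```bash
python3 -m jog '[{"fingers":0.82,"x":0,"y":0,"z":0.8,"spin":0},{"fingers":0.82,"x":0,"y":0,"z":1.6,"spin":0},{"fingers":0.82,"x":0,"y":0,"z":2.4,"spin":0}]';python3 -m jog '[{"fingers":0.82,"x":0,"y":0,"z":0.7,"spin":0},{"fingers":0.82,"x":0,"y":0,"z":1.4,"spin":0},{"fingers":0.82,"x":0,"y":0,"z":2.1,"spin":0}]'; python3 -c "
from h import *
w=wrist(); cv2.imwrite('pics/w5.png',cv2.resize(w['color'][130:330,150:490,::-1],None,fx=2.3,fy=2.3,interpolation=cv2.INTER_NEAREST))"
```

```text
time: 10.55
tool_pos: [0.5458, 0.1456, 0.2093]
tool_rot: [-1.12, 1.571, 0.318]
contact_force: [0.1, -0.5, 0.0]
opening: 0.0164
time: 10.92
tool_pos: [0.5485, 0.1664, 0.2092]
tool_rot: [0.661, 1.571, 2.099]
contact_force: [-0.7, -0.4, -1.0]
opening: 0.0166
```

View pics/w5.png

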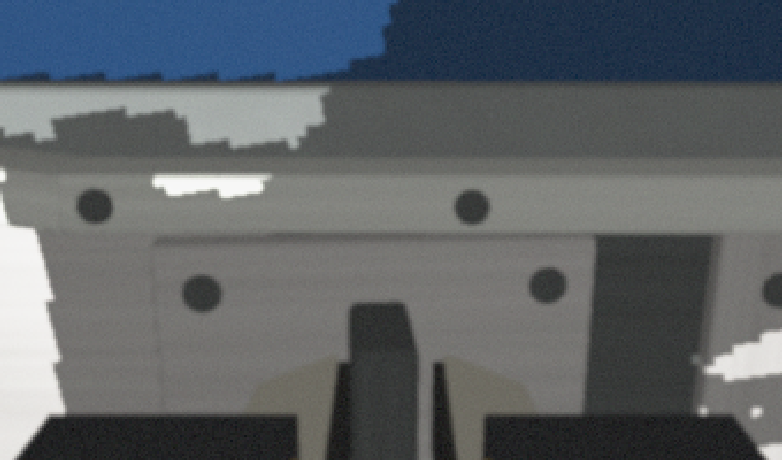

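The insert lies between the rails with its leading edge dipping into the recess. About 2.4 cm of dark recess remains before the far wall (crop 595 to 715), so I'll continue slowly.

```bash
python3 -m jog '[{"fingers":0.82,"x":0,"y":0,"z":0.5,"spin":0},{"fingers":0.82,"x":0,"y":0,"z":1.0,"spin":0},{"fingers":0.82,"x":0,"y":0,"z":1.5,"spin":0},{"fingers":0.82,"x":0,"y":0,"z":1.9,"spin":0}]';for i in 1; do python3 -m jog '[{"fingers":0.82,"x":0,"y":0,"z":0.15,"spin":0},{"fingers":0.82,"x":0,"y":0,"z":0.3,"spin":0}]'; done; python3 -c "
from h import *
show()
w=wrist(); cv2.imwrite('pics/w6.png',cv2.resize(w['color'][130:330,150:490,::-1],None,fx=2.3,fy=2.3,interpolation=cv2.INTER_NEAREST))"
```

```text
time: 11.48
tool_pos: [0.551, 0.1851, 0.2092]
tool_rot: [-0.454, 1.571, 0.984]
contact_force: [-0.4, -1.2, -0.5]
opening: 0.0166
time: 11.72
tool_pos: [0.5514, 0.1878, 0.2092]
tool_rot: [1.493, 1.571, 2.931]
contact_force: [-0.7, -0.3, 0.1]
opening: 0.0165
t 11.725 pos [0.5514 0.1878 0.2092] rot [1.493 1.571 2.931] F [-0.7 -0.3  0.1]
[[-0.    -0.991  0.133]
 [ 0.     0.133  0.991]
 [-1.     0.     0.   ]]
```

View pics/w6.png

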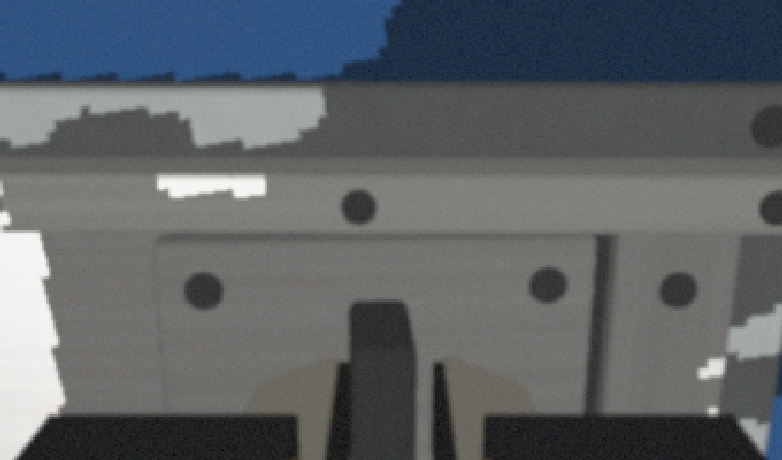

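About 2–3 mm of gap remains (crop 597 to 610), so I'll go in 1 mm steps.

```bash
python3 -m jog '[{"fingers":0.82,"x":0,"y":0,"z":0.1,"spin":0},{"fingers":0.82,"x":0,"y":0,"z":0.1,"spin":0}]'; python3 -m jog '[{"fingers":0.82,"x":0,"y":0,"z":0.1,"spin":0},{"fingers":0.82,"x":0,"y":0,"z":0.1,"spin":0}]'
python3 - <<'E'
from h import *
w=wrist(); cv2.imwrite('pics/w7.png',cv2.resize(w['color'][130:330,150:490,::-1],None,fx=2.3,fy=2.3,interpolation=cv2.INTER_NEAREST))
g=cv2.cvtColor(w['color'],cv2.COLOR_RGB2GRAY); 
for r in (270,290): print(g[r,205:235],g[r,395:425])
E
```

```text
time: 12.02
tool_pos: [0.5515, 0.1887, 0.2093]
tool_rot: [-0.568, 1.571, 0.869]
contact_force: [0.3, 0.3, -0.1]
opening: 0.0166
time: 12.28
tool_pos: [0.5517, 0.1898, 0.2093]
tool_rot: [-0.496, 1.571, 0.942]
contact_force: [0.0, 0.0, -0.2]
opening: 0.0166
[110 112 112 114 110 115 113 113 116 112 112 113 109 111 104 102  90  91
 106 109 112 113 112 111 112 113 109 111 111 112] [112 112 114 112 115 114 112 112 113 114 109 107  98  81  78  91  99 105
 109 110 111 114 112 114 113 116 111 113 112 111]
[108 112 108 109 111 113 109 109 109 108 112 110 110 109 110 107 100  96
  87  93 104 107 106 108 109 110 107 109 109 108] [110 114 113 111 114 115 116 113 109 108  97  84  81  86  98 105 112 116
 113 113 109 111 116 115 111 110 109 108 111 111]
```

View pics/w7.png

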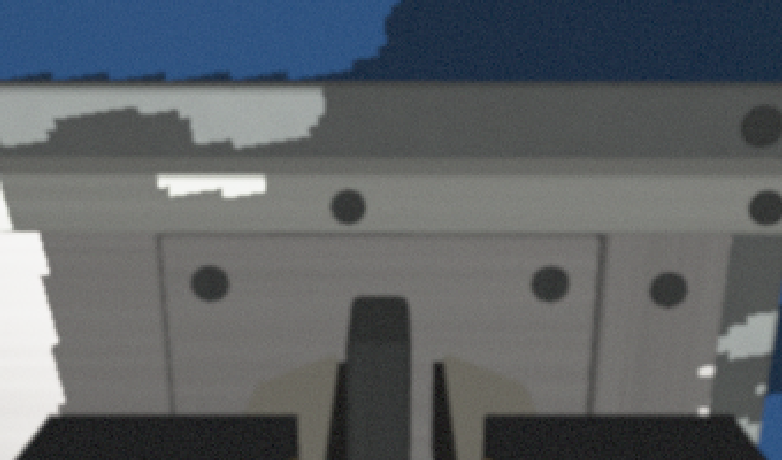

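The insert has dropped: both screw holes are at the same row (≈284), there are thin seams at both ends, and the trailing edge has sunk. I'll open the fingers and retreat straight up.

```bash
python3 -m jog '[{"fingers":0.5,"x":0,"y":0,"z":0,"spin":0},{"fingers":0.5,"x":0,"y":0,"z":0,"spin":0},{"fingers":0.5,"x":0,"y":0,"z":0,"spin":0},{"fingers":0.5,"x":0,"y":0,"z":0,"spin":0},{"fingers":0.5,"x":-1,"y":0,"z":0,"spin":0}]'; python3 -m jog '[{"fingers":0.5,"x":-3,"y":0,"z":0,"spin":0},{"fingers":0.5,"x":-7,"y":0,"z":0,"spin":0},{"fingers":0.5,"x":-11,"y":0,"z":0,"spin":0},{"fingers":0.5,"x":-13,"y":0,"z":0,"spin":0},{"fingers":0.5,"x":-13,"y":0,"z":0,"spin":0}]'
python3 - <<'E'
from h import *
w=wrist(); c=w['color'][...,::-1]; t=robot.read_camera('scene')['color'][...,::-1]
out=np.zeros((600,640,3),np.uint8); out[:300,:]=cv2.resize(c[100:340,64:576],(640,300)); out[300:]=cv2.resize(t[195:285,257:353],(640,600))[150:450]
cv2.imwrite('pics/w8.png',out)
E
```

```text
time: 12.95
tool_pos: [0.5514, 0.1897, 0.2189]
tool_rot: [1.849, 1.569, -2.997]
contact_force: [0.1, 0.3, 0.1]
opening: 0.046
time: 13.58
tool_pos: [0.5518, 0.1898, 0.3515]
tool_rot: [-1.229, 1.566, 0.209]
contact_force: [0.2, -0.2, -0.9]
opening: 0.0459
```

View pics/w8.png

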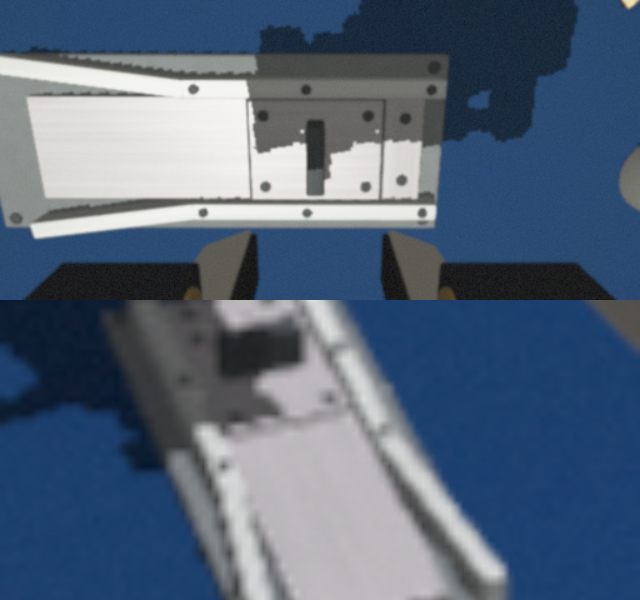

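The insert sits square in the pocket, with even seams at both ends (wrist view x≈249 and 382). The robot is clear of it.

```bash
python3 -c "
from cell import robot
print(robot.hand_in())"
```

```text
the job is handed in; nothing more can be done
None
```

The insert is in the pocket and the job is handed in, at about 13.6 s on the robot's clock. `hand_in()` reports no verdict.

**What I did:** I picked the larger of the two look-alike plates by its grip bar and laid it in the flared mouth, with first contact at about 3 N. I then opened the fingers to a loose 16 mm around the bar and pushed it along the bed between the rails. Every push reading stayed under about 1.5 N. It dropped at about bed x = +70 mm, and I opened the fingers and went straight up.

**What the last checks showed:**
- **Seating:** just after the drop, both screw holes were level in the wrist picture. After release there were thin, even seams at both ends.
- **Robot clear:** the TCP was at z = 0.35 m with no contact force.
- **Pocket position:** the camera estimate of about +68 mm agreed with where it dropped.

**What disagreed or was not checked:**
- **Drop:** it showed in the pictures, not in the force readings, and I did not press the insert down to test it.
- **Insert's position in the grip:** my estimates across the bed differed by a few millimetres. I settled this with a close-up before laying it down.
- **Refused moves:** two move calls were refused because rows lacked keys; nothing moved.
- **Other objects:** I did not measure them again at the end, but no unexpected contact force appeared in any reading.

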